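# Set out the woodcarver's display board

### The arm

A 6-joint arm with a two-finger parallel gripper is mounted at the origin on the work surface. World frame = base frame: x ahead of the robot, y to its left, z up, the work surface at z = 0. Lengths are in m, angles in rad, forces in N, time in s.
With the tool pointing down it reaches from about 0.275 to 0.825 m from the base axis. Payload 4.9 kg.
Tool frame: the origin (TCP) lies midway between the tips of the shut fingers; the grasp point (between the pads) lies 19 mm behind it (grip_point_offset is the distance from the TCP to the grasp point, in m); z points along the fingers, y is the line along which they close (so a half turn about z gives the same grasp; the last joint's range is limited). The gripper opens to 85 mm and grips with 20 to 120 N. Pads are 22 mm wide; open, the fingers measure 114 mm over their backs; the gripper's body (76 mm by 85 mm) begins 54 mm behind the grasp point. The pads swing forward as they close: fully open they stand 13 mm farther back than shut.
Start: joints at [1.153, 0.326, -0.193, 1.052, 0, 1.437], TCP at [0.154, 0.528, 0.231] pointing down, gripper open.
Joint ranges: [-2.65, 2.65], [-0.97, 1.79], [-1.3, 1.35], [-1.93, 2.1], [-1.47, 1.37], [-3.14, 3.14]. Speed limits (rad/s): [2.57, 2.57, 3.14, 3.14, 3.14, 3.14].

### API

Orientations are given as a rotation vector (axis times angle).
In Python, from cell import * gives the robot as it stands. Calls block until the motion is done:
- movep(position, orientation): joint-space move of the TCP to a pose.
- move_l(position, velocity=0.15, rot=None, until_force=None): straight line of the TCP; rot=None keeps the orientation; velocity is the mean speed in m/s. With until_force (N) it stops when the force on the tool has changed by that much, and returns True; else False.
- set_joints(angles): joint-space move.
- let_go() and grab(newtons=None): open the fingers fully, or close them until they stop; newtons is the grip in N (None keeps the last).
- sleep(seconds).
- ik(position, orientation): joint angles nearest the present ones, or None.
- get_state(): the state.
- grab_frame(name): name is "scene" or "top" or "wrist"; returns a dict with "img" (400x640x3 uint8, red, green, blue), "fx", "fy", "cx", "cy" (pixels), "cam_to_world" (4x4, takes a point from camera to world coordinates); the wrist camera has in their place "T_tool_cam" (4x4, takes a point from camera to tool coordinates, whose origin is the TCP and whose axes are the flange's). Camera axes: x right, y down, z forward; pixel columns grow to the right and rows downward; lengths in m; the calibration is good to about 2 mm. A picture is of the moment at which its call begins: read the wrist's pose just before it. There is no depth.
A pose or a line that the arm cannot do raises MotionError and nothing moves.
- sign_off(): hands the job in; it is judged then, once.
Trained networks look in the newest picture that a camera, given by its name, has taken for a name from the list of things; names that differ only in an ending like _2 or _b are one class to them, and where a whole thing is asked for, a point or a joint stands for the part that bears it (a point fixed in the world has none). Each returns a list of dicts, best first, with "score" (0 to 1); they miss things now and then, are a little off and sometimes report something else, mostly with a low value. They report only what shows in the picture. A call takes as long as a camera call. They do not tell look-alikes from the thing itself.
- spot_in(camera, name): "centre" ([column, row] in pixels, amid what is visible of it).
- silhouettes(camera, name): "mask" (400x640 bool, what is visible of it) and "centre" ([column, row] in pixels, amid what is visible of it).
- tip_of(camera, name): "centre" ([column, row] in pixels: a listed point, or the origin of a listed thing).
The state is a dict: "clock": time; "q": joint angles; "joint_velocities": joint speeds; "tau": joint torques, N m; "position": TCP position; "eef_rot": TCP orientation; "contact_force": force on the tool from outside, world axes, zero at the start; "wrist_torque": the same for the moment, N m; "finger_gap": opening from 0.0 (shut) to 1.0 (fully open); "grasp_force": force on a finger pad.
Only numpy, scipy, OpenCV 4.12 (cv2) and the standard library are available. Lean on these libraries where they do the work, as an engineer would, in place of code of your own. Each camera call takes 0.05 s, during which the arm holds its last target. There are 200 camera calls.

### The job

Set out the four carved goods on the slate display board, all standing upright: the camel on top of the round wood slice, the owl on top of the blue tile block, each in the middle of its plinth, and the jar on the board exactly halfway between the two plinths. Put the house on the board straight behind the jar (from the jar straight towards the brass stripe), leaving a gap of about 3 cm between jar and house. Leave the pliers, the screwdriver and the wax jar where they lie.

Things in the scene. Friction and masses are not known exactly. Their poses are not given: they have to be found in the camera images.
- board: Fixed dark slate display board, 200 mm (x) by 310 mm (y), 6 mm thick, flat on the table, its yaw varying. Origin: on its underside, exactly halfway between the two plinths, 75 mm from its front edge. Its x axis points from the front edge (nearest the robot) to the back edge, which carries a thin brass stripe; y runs along the row of plinths.
- slice: Round wood slice with dark bark rim and pale ringed top, a plinth fixed on the board 95 mm to one side of the board's origin along its y (which side varies). 84 mm across, 25 mm high, flat top (31 mm above the table). Origin: centre of its underside.
- tile: Square blue glazed tile block, a plinth fixed on the board 95 mm to the other side. 78 by 78 mm, 25 mm high, flat top (31 mm above the table). Origin: centre of its underside.
- camel: Loose carved camel of cream-white wood on a dark base plate 64 (x) by 34 (y) by 8 mm, 76 mm high, 70 g. Origin: centre of the base's underside; it looks along -x, the muzzle reaching 45 mm from the origin. The trunk over the origin is 52 mm long, 24 mm thick (along y) from 36 to 56 mm up, with a hump to 68 mm; the legs below are 24 mm thick over both. Grasp across y.
- owl: Loose carved owl of dark wood with white eyes and yellow beak, 72 mm high, about 70 g; a round upright body 40 mm in diameter up to 44 mm height, narrower above. Origin: centre of its underside. Its face looks along -x.
- jar: Loose turned wooden trinket jar with green lid (fixed on) and brass knob, 48 mm in diameter, 62 mm high, straight sides to 44 mm, about 90 g. Origin: centre of its underside.
- house: Loose small wooden house with red gable roof and dark door, 42 mm (x) by 36 mm (y), walls 38 mm high and 53 mm to the ridge, which runs along x; about 60 g. The roof does not overhang the walls by more than 1 mm. Origin: centre of its underside.
- pliers: Bystander: loose pliers with red handles, about 160 mm long and 14 mm high, lying flat beyond the board. Origin near the pivot. To be left alone.
- screwdriver: Bystander: loose screwdriver lying flat beyond the board. To be left alone.
- wax_jar: Bystander: amber glass jar of wax with a steel lid, 56 mm in diameter, 55 mm high, standing near the robot on its left. Origin: centre of its underside. To be left alone.
Not all that is in view belongs to the job. What is shaped like the house but pink or purple is not meant. Several things have the shape of the owl; the one meant has the colours described above.

How it is judged:
By the outcome, as a careful person would: the job done as asked, in the order asked, and still so for the second after the job is handed in, with the robot touching nothing.
It also fails if it takes over 96 s, if anything falls off the work surface, if the arm or the gripper's body presses on something with over 40 N, if the wrist force passes 120 N, or if a joint passes its speed limit or range.

## Working session

There is one attempt and no reset: what is moved stays moved. The work goes in short steps, each a Python script; the robot and the scene stay as the last script left them, time stands still between calls to the robot, and variables do not carry over. Pictures are saved under pics/ and viewed, at most 14 in all, crops included, and the job is handed in when it is done.

```bash
mkdir -p pics; ls
python3 - <<'E'
from cell import *
import cv2,numpy as np
for c in ("scene","top"):
    f=grab_frame(c); cv2.imwrite(f"pics/{c}1.png",f["img"][:,:,::-1])
    print(c,f["fx"],f["fy"],f["cx"],f["cy"],np.round(f["cam_to_world"],3).tolist())
    for n in "board slice tile camel owl jar house wax_jar pliers screwdriver".split():
        print(n,[(np.round(d["centre"]).tolist(),round(d["score"],2)) for d in spot_in(c,n)], [(np.round(d["centre"]).tolist(),round(d["score"],2)) for d in tip_of(c,n)])
E
```

```text
pics
scene 371.251236864384 371.251236864384 321.06828676440585 191.15268172459272 [[-0.095, 0.85, -0.518, 1.069], [0.995, 0.081, -0.05, 0.069], [-0.0, -0.52, -0.854, 0.875], [0.0, 0.0, 0.0, 1.0]]
board [([315.0, 208.0], 0.78)] [([318.0, 192.0], 0.87)]
slice [([355.0, 192.0], 0.65)] [([350.0, 192.0], 0.86)]
tile [] [([282.0, 184.0], 0.71)]
camel [([190.0, 193.0], 0.92)] [([190.0, 201.0], 0.62)]
owl [([426.0, 169.0], 0.63), ([463.0, 169.0], 0.55)] [([423.0, 175.0], 0.71), ([460.0, 175.0], 0.52)]
jar [([206.0, 158.0], 0.54)] [([208.0, 162.0], 0.64)]
house [([460.0, 234.0], 0.8), ([430.0, 209.0], 0.74), ([416.0, 242.0], 0.73)] [([412.0, 247.0], 0.95), ([457.0, 240.0], 0.86), ([427.0, 211.0], 0.7)]
wax_jar [([439.0, 138.0], 0.72)] [([433.0, 140.0], 0.6)]
pliers [([228.0, 281.0], 0.95)] [([240.0, 271.0], 0.85)]
screwdriver [([373.0, 314.0], 0.98), ([425.0, 173.0], 0.55)] [([371.0, 291.0], 0.95), ([438.0, 138.0], 0.72)]
top 367.84853094053096 367.84853094053096 324.0903353670042 203.35640601662365 [[-0.027, -0.973, 0.229, 0.314], [-1.0, 0.027, -0.005, 0.051], [-0.002, -0.229, -0.973, 1.11]
[... 197 characters left out ...]
0, 217.0], 0.91), ([444.0, 232.0], 0.69)]
camel [([448.0, 190.0], 0.59)] [([445.0, 195.0], 0.53)]
owl [([239.0, 241.0], 0.76), ([205.0, 247.0], 0.6)] [([210.0, 249.0], 0.77), ([242.0, 242.0], 0.5)]
jar [([448.0, 230.0], 0.59)] [([241.0, 241.0], 0.65), ([447.0, 233.0], 0.56)]
house [([251.0, 174.0], 0.67), ([217.0, 187.0], 0.65), ([241.0, 206.0], 0.61)] [([253.0, 174.0], 0.74), ([334.0, 216.0], 0.74), ([243.0, 206.0], 0.72), ([220.0, 190.0], 0.66)]
wax_jar [([225.0, 288.0], 0.74), ([400.0, 134.0], 0.24)] [([229.0, 290.0], 0.86), ([287.0, 136.0], 0.44)]
pliers [([402.0, 131.0], 0.71), ([306.0, 213.0], 0.18)] [([389.0, 141.0], 0.67)]
screwdriver [([288.0, 121.0], 0.55)] [([288.0, 138.0], 0.63)]
```

View pics/scene1.png

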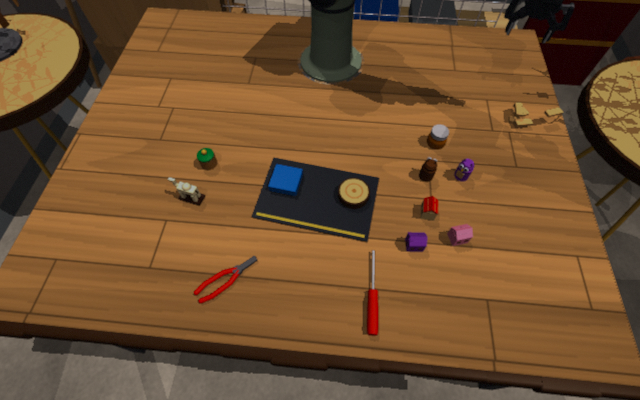

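View pics/top1.png

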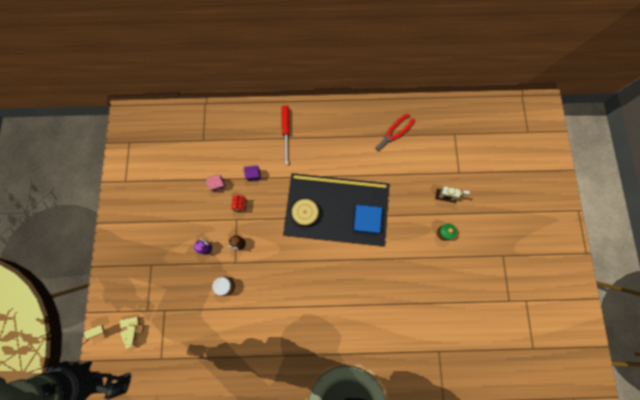

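The house shape appears three times in the scene image: red roof (430,208), purple (416,242) and pink (460,234). The red one is meant. The owl shape appears twice: dark (428,170) and purple (465,168). The dark one is meant. Next I'll confirm both in a crop and compute rough positions.

```bash
cat > h.py <<'E'
from cell import *
import cv2,numpy as np
from scipy.spatial.transform import Rotation as R
def cam(name):
    s=get_state(); f=grab_frame(name)
    if name=="wrist":
        T=np.eye(4);T[:3,:3]=R.from_rotvec(s["eef_rot"]).as_matrix();T[:3,3]=s["position"]
        f["M"]=T@np.array(f["T_tool_cam"])
    else: f["M"]=np.array(f["cam_to_world"])
    return f
def ray(f,px,z):
    d=f["M"][:3,:3]@[(px[0]-f["cx"])/f["fx"],(px[1]-f["cy"])/f["fy"],1]; o=f["M"][:3,3]
    return (o+d*(z-o[2])/d[2])[:3]
def proj(f,p):
    q=f["M"][:3,:3].T@(np.array(p)-f["M"][:3,3]); return np.array([f["cx"]+f["fx"]*q[0]/q[2],f["cy"]+f["fy"]*q[1]/q[2]])
def down(a):  # tool down, tool y axis along world angle a
    y=np.array([np.cos(a),np.sin(a),0]);z=np.array([0,0,-1.]);x=np.cross(y,z)
    return R.from_matrix(np.c_[x,y,z]).as_rotvec()
E
python3 - <<'E'
from h import *
f=cam("scene")
for n,p in dict(camel=(190,201),owl=(425,177),owl2=(461,176),jar=(207,163),house=(428,213),hp=(412,247),slice=(354,194),tile=(285,183)).items(): print(n,ray(f,p,0.03 if n in("slice","tile") else 0).round(3))
t=cam("top")
for n,p,z in (("camel",(448,193),.02),("owl",(238,242),.04),("jar",(448,231),.03),("house",(239,204),.03),("slice",(305,212),.031),("tile",(369,219),.031)): print(n,ray(t,p,z).round(3))
cv2.imwrite("pics/crop.png",cv2.resize(f["img"][120:260,395:490,::-1],None,fx=4,fy=4,interpolation=cv2.INTER_CUBIC))
w=cam("wrist"); cv2.imwrite("pics/w0.png",w["img"][:,:,::-1]); print(np.round(w["T_tool_cam"],3),w["fx"],get_state()["eef_rot"],get_state()["clock"])
E
```

```text
camel [ 0.604 -0.334  0.   ]
owl [0.464 0.306 0.   ]
owl2 [0.451 0.407 0.   ]
jar [ 0.475 -0.32   0.   ]
house [0.579 0.308 0.   ]
hp [0.681 0.262 0.   ]
slice [0.557 0.107 0.03 ]
tile [ 0.54 -0.08  0.03]
camel [ 0.593 -0.335  0.02 ]
owl [0.457 0.3   0.04 ]
jar [ 0.474 -0.319  0.03 ]
house [0.573 0.302 0.03 ]
slice [0.543 0.104 0.031]
tile [ 0.516 -0.087  0.031]
[[ 0.    -0.964 -0.264  0.067]
 [ 1.     0.001 -0.002  0.   ]
 [ 0.002 -0.264  0.964 -0.143]
 [ 0.     0.     0.     1.   ]] 291.5940747493695 [-4.44263090e-01 -3.10996428e+00  1.75557336e-05] 2.25
```

View pics/crop.png

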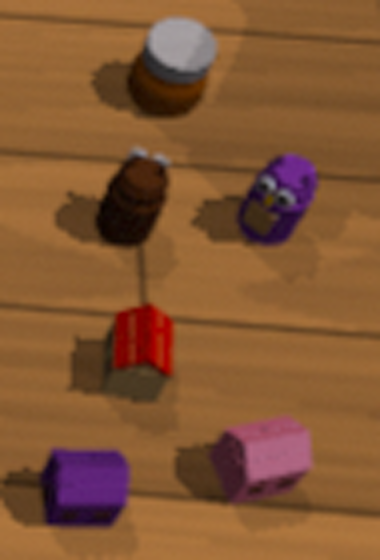

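View pics/w0.png

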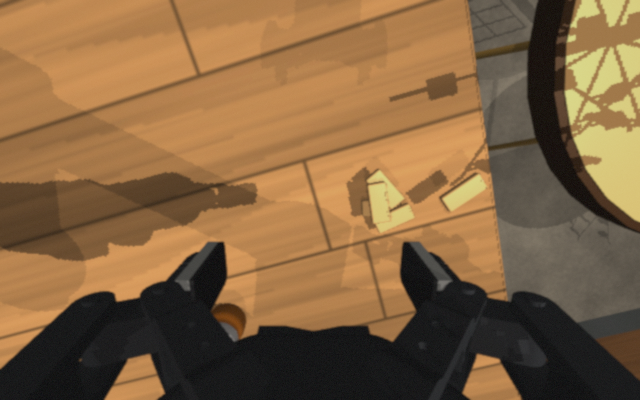

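Run:
```python
from h import *
import pickle
out={}
for k,p in dict(L=(.46,.30,.2),B=(.47,.01,.23),Rt=(.47,-.33,.2)).items():
    movep(p,down(-np.pi/2)); sleep(.3)
    f=cam("wrist"); cv2.imwrite(f"pics/w{k}.png",f["img"][:,:,::-1])
    f["s"]={}
    for n in dict(L=["owl","house"],B=["board","slice","tile"],Rt=["camel","jar"])[k]:
        f["s"][n]=silhouettes("wrist",n)
        print(k,n,[(np.round(d["centre"]).tolist(),round(d["score"],2),int(d["mask"].sum())) for d in f["s"][n]],[np.round(d["centre"]).tolist() for d in tip_of("wrist",n)])
    out[k]=f
pickle.dump(out,open("f.pkl","wb")); print(get_state()["clock"],get_state()["q"])
c=lambda k:cv2.imread(f"pics/w{k}.png")
cv2.imwrite("pics/lr.png",np.vstack([c("L")[:300],c("Rt")[:300]]))
```

```text
L owl [([305.0, 184.0], 0.88, 1427), ([218.0, 190.0], 0.62, 1545)] [[225.0, 184.0]]
L house [([233.0, 8.0], 0.83, 845), ([308.0, 64.0], 0.78, 2040)] [[307.0, 72.0]]
B board [([317.0, 72.0], 0.76, 35504)] [[316.0, 121.0]]
B slice [([227.0, 105.0], 0.61, 4778)] [[231.0, 109.0], [603.0, 73.0]]
B tile [([395.0, 127.0], 0.64, 4748)] [[390.0, 130.0]]
Rt camel [([321.0, 61.0], 0.65, 2816)] [[317.0, 64.0]]
Rt jar [([302.0, 172.0], 0.7, 1743)] [[304.0, 167.0]]
13.425 [-7.40398973e-01  3.92561828e-01 -1.77361585e-01  1.00085744e+00
  2.98232813e-05  2.40091975e+00]
```

View pics/lr.png

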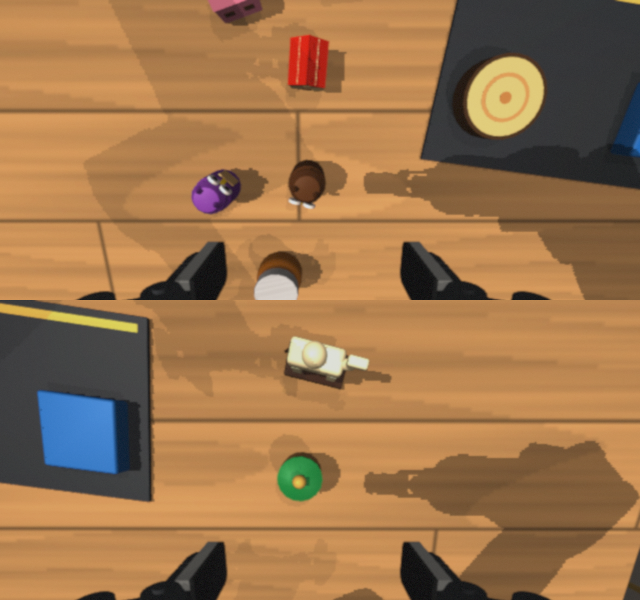

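View pics/wB.png

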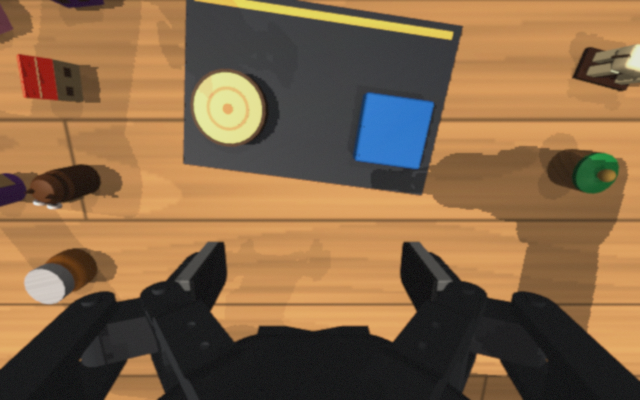

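```bash
cat > fit.py <<'E'
from h import *
from scipy.optimize import minimize
def box(x0,x1,y0,y1,z0,z1): return np.array([(x,y,z) for x in(x0,x1) for y in(y0,y1) for z in(z0,z1)])
def cyl(r,z0,z1): t=np.arange(0,2*np.pi,.2); return np.array([(r*np.cos(a),r*np.sin(a),z) for a in t for z in(z0,z1)])
mods=dict(jar=[cyl(24,0,44),cyl(24,44,50),cyl(6,50,62)],owl=[np.r_[cyl(20,0,44),cyl(14,70,72)]],
 house=[np.r_[box(-21,21,-18,18,0,38),[(-21,0,53),(21,0,53)]]],
 camel=[box(-32,32,-17,17,0,8),box(-26,26,-12,12,8,56),box(-10,10,-10,10,56,68),box(-45,-24,-5,5,60,72)])
def render(f,name,p):
    m=np.zeros((400,640),np.uint8); c,s=np.cos(p[2]),np.sin(p[2])
    for b in mods[name]:
        w=np.c_[p[0]+(b[:,0]*c-b[:,1]*s)/1e3,p[1]+(b[:,0]*s+b[:,1]*c)/1e3,b[:,2]/1e3+(p[3] if len(p)>3 else 0)]
        px=np.array([proj(f,q) for q in w])
        cv2.fillConvexPoly(m,cv2.convexHull(np.round(px*16).astype(np.int32)),255,cv2.LINE_AA,4)
    return m/255.
def fit(f,name,mask,xy,yaws,z=0):
    best=None; M=mask.astype(float)
    cost=lambda v:1-np.minimum(r:=render(f,name,(v[0],v[1],v[2]*10,z)),M).sum()/np.maximum(r,M).sum()
    for y in yaws:
        r=minimize(cost,[*xy,y/10],method="Nelder-Mead",options=dict(initial_simplex=[[xy[0]+a,xy[1]+b,(y+c)/10] for a,b,c in((0,0,0),(.01,0,0),(0,.01,0),(0,0,.3))],xatol=1e-4,fatol=1e-4))
        if best is None or r.fun<best[0]: best=(r.fun,r.x[0],r.x[1],r.x[2]*10)
    return np.array(best)
E
cat > m.py <<'E'
from fit import *
import pickle,json
F=pickle.load(open("f.pkl","rb")); res={}
for k,n,i,xy,yaws in (("L","owl",0,(.46,.303),[0]),("L","house",1,(.575,.305),[-.3,0,.3]),("Rt","jar",0,(.474,-.32),[0]),("Rt","camel",0,(.598,-.335),[1.3,1.6,1.0])):
    f=F[k]; m=f["s"][n][i]["mask"]; r=fit(f,n,m,xy,yaws); res[n]=r.tolist(); print(n,r.round(4))
    e=cv2.Canny((render(f,n,r[1:])*255).astype(np.uint8),50,150)>0
    im=f["img"][:,:,::-1].copy(); im[e]=(255,255,0); im[cv2.Canny(m.astype(np.uint8)*255,50,150)>0]=(255,0,255)
    c=np.round(f["s"][n][i]["centre"]).astype(int); y0=max(c[1]-40,0)
    res[n+"_im"]=cv2.resize(im[y0:y0+80,c[0]-50:c[0]+50],(400,300))
cv2.imwrite("pics/fit.png",np.vstack([np.hstack([res.pop("owl_im"),res.pop("house_im")]),np.hstack([res.pop("jar_im"),res.pop("camel_im")])]))
f=F["B"]; hsv=cv2.cvtColor(f["img"],cv2.COLOR_RGB2HSV)
def rect(mask,z):
    c=max(cv2.findContours(mask.astype(np.uint8),cv2.RETR_EXTERNAL,cv2.CHAIN_APPROX_NONE)[0],key=cv2.contourArea)[:,0]
    return np.array([ray(f,p,z)[:2] for p in c],np.float32)
roi=f["s"]["slice"][0]["mask"]; roi=cv2.dilate(roi.astype(np.uint8),np.ones((9,9)))>0
pale=roi&(f["img"].min(2)>90)
s=cv2.fitEllipse(rect(pale,.031)*1000); print("slice",s)
t=cv2.minAreaRect(rect((hsv[:,:,0]>95)&(hsv[:,:,0]<120)&(hsv[:,:,2]>150)&(hsv[:,:,1]>150),.031)*1000); print("tile",t)
b=rect((hsv[:,:,0]>22)&(hsv[:,:,0]<35)&(hsv[:,:,1]>140)&(hsv[:,:,2]>150)&(np.arange(400)[:,None]<60),.006); print("stripe",cv2.minAreaRect(b*1000))
S=np.array(s[0])/1e3;T=np.array(t[0])/1e3; d=S-T; print(np.linalg.norm(d),np.arctan2(-d[0],d[1]),"origin",(S+T)/2)
res.update(slice=S.tolist(),tile=T.tolist()); json.dump(res,open("r.json","w"))
E
python3 m.py
```

```text
owl [0.0809 0.4567 0.3069 0.1894]
house [ 0.0464  0.5759  0.3049 -0.0709]
jar [ 0.1181  0.4742 -0.3161  0.0046]
camel [ 0.0745  0.5889 -0.3313  1.3554]
slice ((544.834716796875, 106.40664672851562), (76.25849914550781, 76.42179870605469), 32.576412200927734)
tile ((519.474609375, -81.68022155761719), (75.864013671875, 75.7533187866211), 82.25048828125)
stripe ((643.2385864257812, -9.310150146484375), (278.42120361328125, 7.982133865356445), 82.34794616699219)
0.18978884337635368 -0.13402362055983674 origin [0.53215466 0.01236321]
```

View pics/fit.png

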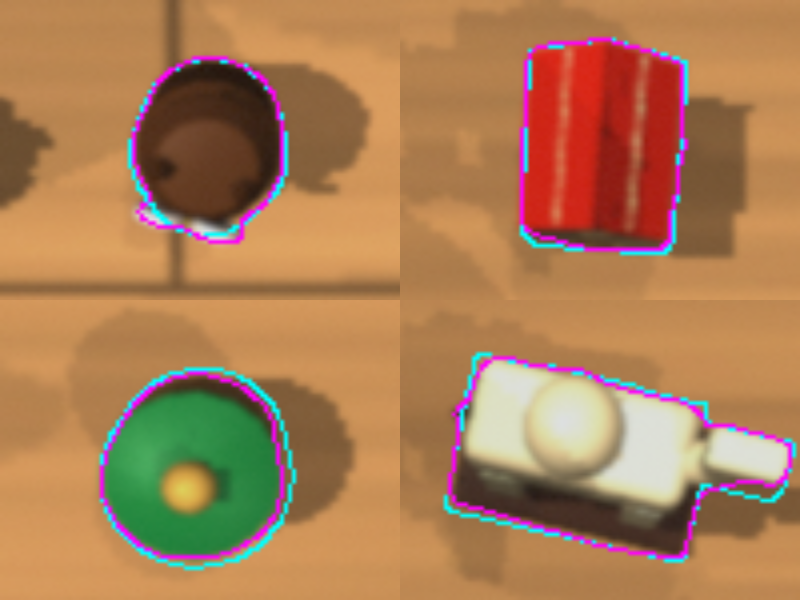

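The overlays match. The eyed dark owl and the red-roof house are confirmed, the plinths measure 190 mm apart, and the three board yaw estimates agree. Camel first.

```bash
cat > pp.py <<'E'
from h import *
import json
r=json.load(open("r.json")); S=np.array(r["slice"]);T=np.array(r["tile"]); O=(S+T)/2; d=S-T; BY=np.arctan2(-d[0],d[1])
BX=np.array([np.cos(BY),np.sin(BY)])
wrap=lambda a:(a+np.pi)%(2*np.pi)-np.pi
def pickplace(xy,a,zg,dst,b,surf,N=30,up=.17):
    b=a+((b-a+np.pi/2)%np.pi-np.pi/2) if b is not None else a
    opts=[]
    for k in(0,np.pi):
        q1=ik([*xy,up],down(a+k));q2=ik([*dst,up],down(b+k))
        if q1 is not None and q2 is not None: opts.append((max(abs(q1[5]),abs(q2[5])),k))
    k=min(opts)[1]; tz=zg-.019
    movep([*xy,up],down(a+k)); move_l([*xy,tz],.15); grab(N)
    g=get_state(); print("gap",g["finger_gap"],g["grasp_force"],"t",g["clock"])
    move_l([*xy,up],.2); print("held",get_state()["finger_gap"])
    movep([*dst,up],down(b+k)); move_l([*dst,tz+surf+.008],.15)
    print("touch",move_l([*dst,tz+surf-.003],.03,until_force=3),get_state()["position"][2]-tz-surf)
    let_go(); move_l([*dst,up],.2); print("t",get_state()["clock"])
E
python3 - <<'E'
from pp import *
_,x,y,yaw=r["camel"]
k=wrap(BY-yaw)
pickplace((x,y),yaw+np.pi/2,.046,S,yaw+np.pi/2+k,.031)
f=cam("scene");cv2.imwrite("pics/s2.png",cv2.resize(f["img"][120:280,170:490,::-1],None,fx=2.4,fy=2.4))
E
```

```text
gap 0.27812907506447415 35.84246098995209 t 18.7417
held 0.2761366302794318
touch True -0.00023289783341349027
t 24.0167
```

View pics/s2.png

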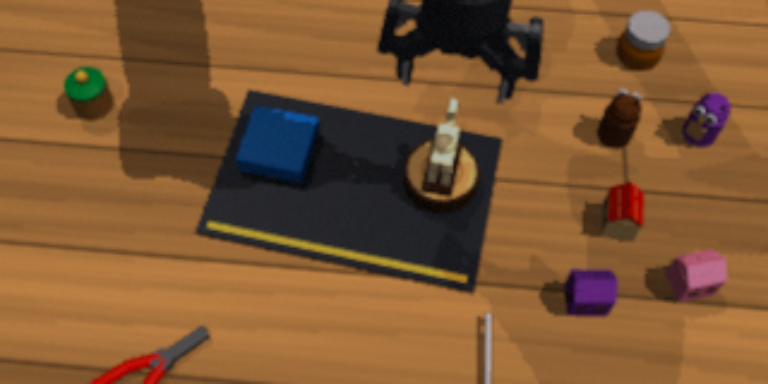

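Camel stands on the slice. Now the owl and the jar.

Run:
```python
from pp import *
_,x,y,_=r["owl"]
pickplace((x,y),np.pi/4,.028,T,None,.031)
_,x,y,_=r["jar"]
pickplace((x,y),BY,.027,O,BY,.006)
f=cam("scene");cv2.imwrite("pics/s3.png",cv2.resize(f["img"][120:280,170:490,::-1],None,fx=2.4,fy=2.4))
```

```text
gap 0.4613080106318882 30.291294796625152 t 26.7667
held 0.46147216914610484
touch True 0.00034699201894535653
t 31.8167
gap 0.5415130240326071 30.128925606259145 t 34.45
held 0.5454125915046983
touch True 0.0005054498537999819
t 39.5417
```

View pics/s3.png

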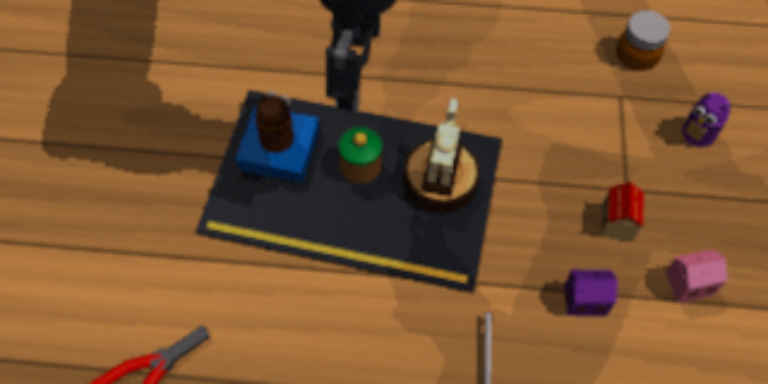

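```bash
cat > chk.py <<'E'
from fit import *
from pp import *
def check(names):
    movep([.44,.01,.25],down(-np.pi/2)); sleep(.4); f=cam("wrist"); cv2.imwrite("pics/chk%d.png"%len(names),f["img"][:,:,::-1])
    tgt=dict(camel=(S,.031),owl=(T,.031),jar=(O,.006),house=(O+.075*BX,.006)); BYv=np.array([-BX[1],BX[0]])
    for n in names:
        p,z=tgt[n]; ms=silhouettes("wrist",n)
        ms=[m["mask"] for m in ms if np.linalg.norm(np.array(m["centre"])-proj(f,[*p,z+.03]))<40]
        if not ms: print(n,"none"); continue
        v=fit(f,n,ms[0],p,[BY],z); e=v[1:3]-p
        print(n,"cost",v[0].round(3),"off along board x,y mm",(1e3*np.array([e@BX,e@BYv])).round(1),"yaw",(v[3]-BY).round(2))
E
python3 -c "
from chk import *
check(['camel','owl','jar'])
_,x,y,yaw=r['house']
pickplace((x,y),yaw+np.pi/2,.025,O+.075*BX,BY+np.pi/2,.006)
check(['camel','owl','jar','house']); print(get_state()['clock'])
"
```

```text
camel cost 0.125 off along board x,y mm [ 0.  -2.3] yaw -0.03
owl cost 0.084 off along board x,y mm [ 0.8 -1.5] yaw 0.08
jar cost 0.088 off along board x,y mm [-0.4  0.5] yaw 0.15
gap 0.4203141329700481 30.48078015446663 t 45.3917
held 0.41820385106227465
touch True 0.00015384786390102746
t 50.5
camel cost 0.123 off along board x,y mm [ 0.5 -2.5] yaw -0.02
owl cost 0.103 off along board x,y mm [ 0.5 -1.9] yaw 0.44
jar cost 0.122 off along board x,y mm [-0.8  0.7] yaw -0.07
house cost 0.046 off along board x,y mm [ 1.4 -0.2] yaw -0.01
53.675
```

View pics/chk4.png

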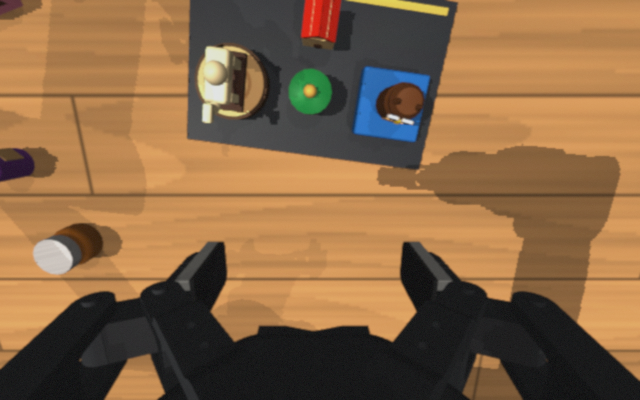

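The final picture shows all four upright: camel on the slice (225,80), owl on the tile (400,100), jar between them (310,90) and house behind the jar (320,20). Measured offsets are at most 2.5 mm, the jar–house gap is about 3 cm, and the gripper is well clear.

```bash
python3 -c "
from cell import *
print(sign_off())"
```

```text
the job is handed in; nothing more can be done
None
```

I handed the job in at about 54 s: camel on the slice, owl on the tile, jar midway between them and house about 3 cm behind it, all upright and measured within 2.5 mm, and the arm was not sent to the pliers, screwdriver or wax jar.

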